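# Close, pin and hold a wax mould

## Robot

A 6-joint arm with a two-finger parallel gripper is mounted at the origin on a cart in front of the work surface, level with it; the furniture and walls round the work are solid. World frame = base frame: x ahead of the robot, y to its left, z up, the work surface at z = 0. Lengths are in m, angles in degrees, forces in N, time in s.
With the tool pointing down it reaches from about 0.325 to 0.9 m from the base axis. Payload 6.1 kg.
Tool frame: the origin (TCP) lies midway between the tips of the shut fingers; the grasp point (between the pads) lies robot.pinch_z behind it (robot.pinch_z is the distance from the TCP to the grasp point, in m); z points along the fingers, y is the line along which they close (so a half turn about z gives the same grasp; the last joint's range is limited). The gripper opens to 87 mm and grips with 3 to 60 N. Pads are 19 mm wide; open, the fingers measure 117 mm over their backs; the gripper's body (75 mm by 190 mm) begins 51 mm behind the grasp point.
Start: joints at [-82.111, 12.628, 87.462, -0, 79.91, -7.225], TCP at [0.163, -0.603, 0.196] pointing down, gripper open.
Joint ranges: [-170.65, 170.65], [-52.31, 119.04], [5.05, 147.46], [-71.25, 251.25], [11.57, 151.72], [-153.62, 153.62]. Speed limits (degrees/s): [147.25, 147.25, 172.46, 180, 180, 180].

## Interface

Orientations are given as [roll, pitch, yaw] about the fixed x, y, z axes, in that order (R = Rz(yaw) Ry(pitch) Rx(roll)).
In Python, from cell import monitor, cams, close_job, robot gives the robot as it stands.
- The arm moves only by the tool jog_arm, never from a script. Its argument "commands" is one flat list of numbers, 7 for each row, row after row: the turn, a rotation vector about the tool's x, y, z in rad, then the shift along the tool's x, y, z in mm, then the opening, from 0 (shut) to 1 (fully open). In form: [ax, ay, az, tx, ty, tz, grip, ax, ay, az, tx, ty, tz, grip, ...]. A call has 1 to 20 rows; each row shifts and turns the commanded pose from where the row before left it, along the tool's axes as they then stand; what a row does not reach is not made up. A row lasts 1/8 s, in which the tool goes at most 62.5 mm and 10.7 degrees, less where a joint would pass 70% of its speed; a pose out of reach is approached as far as the arm can. A call with a gripper value outside its range is refused whole. The fingers move at their own pace and stop on an object; "newtons" is the grip in N (left out, the last holds). Time passes only in rows, so rows that do not move let the fingers close. It gives the time, the measured TCP pose, the force, the opening and the grip force at its end, in the units of the state.
- monitor.get_state(): the state, without advancing time (a new reading comes with each control period).
- cams.read_camera(name): name is "side" or "top" or "wrist"; returns (picture, depth): 384x512x3 uint8, red, green, blue; 384x512 float32, m along the optical axis (not along the pixel's ray), 0 where there is no reading.
- cams.camera_info(name): a dict with "fx", "fy", "cx", "cy" (pixels), "R" (3x3) and "t" (3): a world point X has camera coordinates R X + t. Camera axes: x right, y down, z forward; pixel columns grow to the right and rows downward; lengths in m; the calibration is good to about 2 mm. A picture is of the moment at which its call begins: read the wrist's pose just before it. camera_info takes no time and is no camera call; for the wrist camera it gives the pose at the moment of the call.
- close_job(): hands the job in; it is judged then, once.
The state is a dict: "time": time; "joints": joint angles; "qvel": joint speeds; "joint_efforts": joint torques, N m; "eef_pos": TCP position; "tool_rot": TCP orientation; "force": force on the tool from outside, world axes, zero at the start; "moment": the same for the moment, N m; "width": opening from 0.0 (shut) to 1.0 (fully open); "grip_force": force on a finger pad.
Only numpy, scipy, OpenCV 4.12 (cv2) and the standard library are available. Lean on these libraries where they do the work, as an engineer would, in place of code of your own. Each camera call takes 0.05 s, during which the arm holds its last target. There are 200 camera calls.

## Task

Start the clamping timer: press the push button on the small white timer box fully down and let it spring back up. Then swing the open lid of the aluminium clamshell mould over onto its base, take the steel pin from its grey stand and push it fully home through the holes of lid and base. The lid is sprung and lifts a little by itself, so finish with the gripper pressing it fully shut, and the program ends while the gripper still holds it pressed; leave the other things where they are.

Things in the scene. Friction and masses are not known exactly. Their poses are not given: they have to be found in the camera images.
- mould: Clamshell wax mould of plain aluminium screwed to the bench; base block 112 x 100 x 30 mm (x, y, z). Origin: centre of its underside, on the bench. Its x axis points from the free front edge (-x) to the hinge (+x); z up. The hinge side is towards the robot's right (world -y), within about 20 degrees. The lid is part of it.
- lid (a joint): Hinge of the mould's lid, rad: 0 = fully shut on the base, grows as it opens, about 1.6 to 1.95 = standing open, leaning back past upright (1.95 is the stop). The hinge axis lies along the mould's y. The lid (0.3 kg, plate 100 mm wide, 12 mm thick) is free: below about 1.4 rad it falls shut by itself, slowed by damping. A spring post in the base then holds it ajar at about 0.04 rad; pressing it fully shut at the press pad takes about 5 N.
- lid_hinge (a point): Middle of the hinge axis: 58 mm from the mould's centre towards its +x, 31 mm above the bench, level with the lid's underside when shut.
- lid_edge (a point): Middle of the lid's free edge, half-way through its thickness; 118 mm from the hinge axis. Turns with the lid: when shut it lies at the mould's front (-x), when open it is at the top. When the lid is open, its outer face (with the press pad) looks to the robot's right, away from the base.
- press_pad (a point): Centre of the top of the round rubber press pad on the lid's outer face, diameter 30 mm, 6 mm high: with the lid shut 40 mm in front of the mould's centre, 30 mm to its -y, 49 mm above the bench. The place to press the lid.
- lid_hole (a point): Centre of the mouth, on the lid's outer face, of the 13 mm through hole in the lid (lid shut: 40 mm in front of the mould's centre, 30 mm to its +y, 43 mm above the bench, z up along the hole).
- base_hole (a point): Centre of the mouth of the 13 mm hole in the base, 30 mm above the bench, in line below lid_hole when the lid is shut; it goes through to the bench, mouths chamfered 2 mm.
- pin: Loose steel locating pin, 75 mm long, 50 g, standing upright in its stand. Origin: centre of its lower tip; z along the pin to its head. Shank 10 mm diameter, 40 mm long, its last 6 mm tapered; then a collar 20 mm diameter, 4 mm thick, whose underside (40 mm above the tip) rests on the stand or, when home, on the lid; then a round knurled grip 14 mm diameter, 31 mm long. Home in the shut mould, its tip is 3 mm above the bench.
- pin_grip (a point): Point on the pin's axis inside its grip, 64 mm above the tip, 24 mm above the collar's underside and 11 mm below the top: where to grasp it from above.
- pin_stand: Grey plastic pin stand, 50 x 50 x 46 mm, fixed to the bench, with a 13 mm through hole in its middle that holds the pin. Origin: centre of its underside.
- timer_box: White timer box, 60 x 60 x 30 mm, fixed to the bench; origin: centre of its underside. The push button stands on its top.
- start_button (a joint): Travel of the timer's spring push button, m: 0 = up, 0.006 = fully down (takes 5 N); it springs back when released.
- start_button_top (a point): Centre of the top face of the round grey push button, 28 mm diameter, about 54 mm above the bench when up; pressed straight down.
- black_lid: Bystander: ribbed black lid, 47 mm diameter, 20 mm high, loose. Origin: centre of its underside.
- wax_pattern: Bystander: small green wax pattern, 31 x 34 x 10 mm, loose. Origin: centre of its underside.
- screwdriver_1: Bystander: screwdriver with a red handle, 177 mm long, 17 mm thick, loose, lying on the bench.
Things that resemble listed ones, but are neither listed nor needed, are in the scene too. Leave any brown look-alike of the timer_box alone.

How it is judged (in metres and radians):
On the way, in this order (a step that is already met when the one before it is completed fails the run):
1. the start button is pressed fully down (value of joint start_button above 0.005 m), for 0.05 s.
2. the button is let spring back up (value of joint start_button below 0.001 m), for 0.1 s.
3. the lid is swung over onto the base (value of joint lid below 0.09 rad), for 0.2 s.
4. the pin stands through the holes of lid and base (value of joint lid below 0.09 rad and horizontal distance between pin and base_hole below 0.005 m and height (world z) of pin below 0.012 m), for 0.2 s.
At the end, for the whole second after the job is handed in: Gripper still pressing (over 2 N on lid or pin) and lid fully shut (under 0.015 rad) through the last second; pin home through both holes (tip within 5 mm of the base hole's axis, under 7 mm above the bench, under 0.15 rad off upright); button up (value of joint lid below 0.015 rad and (contact force between any of the fingers, the arm and mould above 2 N or contact force between any of the fingers, the arm and pin above 2 N) and horizontal distance between pin and base_hole below 0.005 m and height (world z) of pin below 0.007 m and angle between pin's own z axis and vertical below 0.15 rad and value of joint start_button below 0.001 m); the arm keeps its last pose, push and grip.
It fails at once if a bystander is pushed more than 30 mm (distance of any of black_lid, wax_pattern, screwdriver_1 from where it was at the start of the episode above 0.03 m).
It also fails if it takes over 54 s, if anything falls off the work surface, if the arm or the gripper's body presses on something with over 40 N, if the wrist force passes 120 N, or if a joint passes its speed limit or range.

## Working session

There is one attempt and no reset: what is moved stays moved. The work goes in short steps, Python scripts to look and compute and a tool call to move; the robot and the scene stay as the last step left them, time stands still between calls to the robot, and variables do not carry over. Pictures are saved under pics/ and viewed, at most 10 in all, crops included, and the job is handed in when it is done.

Besides the shell and the picture viewer there is one more tool, called after ">>>" as name(argument=value, ...), one argument or row to a line, values as JSON. jog_arm: Moves the arm, as the interface text tells. Its arguments: {"type":"object","properties":{"commands":{"type":"array","items":{"type":"number"}},"newtons":{"type":"number"}},"required":["commands"]}

```bash
ls; mkdir -p pics
cat > h.py <<'E'
import numpy as np,cv2
from cell import monitor,cams,close_job,robot
def grab(n,f):
    i=cams.camera_info(n); p,d=cams.read_camera(n)
    cv2.imwrite(f'pics/{f}.png',p[:,:,::-1]); np.savez(f'pics/{f}.npz',p=p,d=d,**{k:np.array(i[k]) for k in i}); return p,d,i
def load(f):
    z=np.load(f'pics/{f}.npz'); return z['p'],z['d'],z
def onplane(i,u,v,z):
    R=np.array(i['R']);t=np.array(i['t']); c=-R.T@t
    r=R.T@np.array([(u-i['cx'])/i['fx'],(v-i['cy'])/i['fy'],1]); return c+r*(z-c[2])/r[2]
def cloud(i,d):
    v,u=np.mgrid[:d.shape[0],:d.shape[1]]
    X=np.stack([(u-i['cx'])/i['fx']*d,(v-i['cy'])/i['fy']*d,d],-1)-np.array(i['t'])
    return X@np.array(i['R'])
E
python3 - <<'E'
from h import *
s=monitor.get_state();print(s,robot.pinch_z)
a=[grab(n,n+'0')[0] for n in('top','side')]
for n in('top','side'):
    i=cams.camera_info(n);print(n,-np.array(i['R']).T@i['t'],i['fx'],np.array(i['R']).round(3).tolist())
E
```

```text
pics
{'time': 0.0, 'joints': array([-8.21103406e+01,  1.26748067e+01,  8.75236243e+01,  9.01429733e-04,
        7.99116676e+01, -7.22292146e+00]), 'qvel': array([-0.05281732, -0.04631636, -0.00348267, -0.00127914, -0.02954097,
        0.02831336]), 'joint_efforts': array([ 2.21754730e-03, -4.94602668e+01, -3.87376750e+01,  6.99989777e-02,
        5.72498655e-02, -1.42420254e-04]), 'eef_pos': array([ 0.16288005, -0.60271788,  0.1944618 ]), 'tool_rot': array([-1.79890887e+02, -1.47228527e-02,  1.51124081e+01]), 'force': array([ 0.72292741, -0.4338191 , -0.44114245]), 'moment': array([-0.01617314, -0.0099389 , -0.04208932]), 'grip_force': 0.0, 'width': 0.9969393603458411} 0.0187
top [0.31514699 0.14001778 1.1765177 ] 440.9178234647231 [[-0.013, -1.0, 0.01], [-0.991, 0.012, -0.136], [0.135, -0.012, -0.991]]
side [0.25860749 0.90107275 0.5012623 ] 414.3292384366162 [[-0.974, -0.227, 0.008], [-0.115, 0.465, -0.878], [0.196, -0.856, -0.479]]
```

View pics/top0.png

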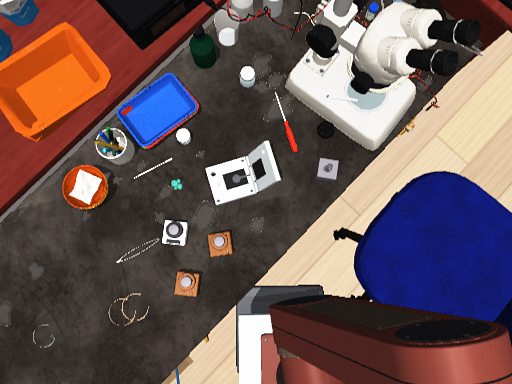

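View pics/side0.png

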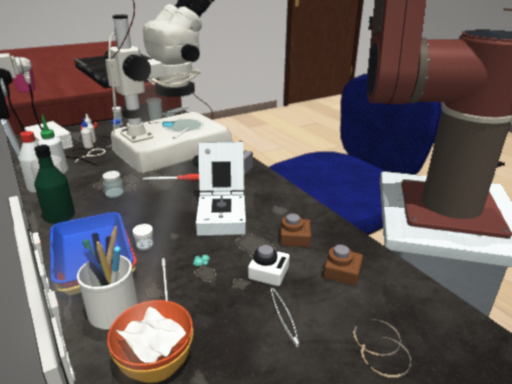

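Run:
```python
from h import *
p,d,i=load('top0')
C=cloud(i,d)
a=cv2.resize(p[125:305,150:350],None,fx=3.6,fy=3.2,interpolation=cv2.INTER_CUBIC)
cv2.imwrite('pics/crop1.png',a[:,:,::-1])
for n,u,v in[('timer',174,230),('br1',219,242),('br2',186,283),('stand',328,169),('stand corner',320,162),('lid',265,160),('base',240,180),('screw',290,135),('wax',177,185),('bl',326,129)]:
    print(n,C[v,u].round(3),C[v+3,u+3].round(3))
# timer button: dark/gray pixels at z~.054 ; stand top z~.046
for n,(u0,v0,u1,v1),lo,hi in[('button',(155,210,195,255),.049,.06),('boxtop',(155,210,195,255),.024,.036),('standtop',(310,150,348,190),.04,.052),('pin',(310,150,348,190),.06,.11)]:
    Z=C[v0:v1,u0:u1]; m=(Z[...,2]>lo)&(Z[...,2]<hi); P=Z[m]
    r=cv2.minAreaRect((P[:,:2]*1000).astype(np.float32)); print(n,m.sum(),P.mean(0).round(4),r)
Z=C[130:215,195:295]
m=(Z[...,2]>.022)&(Z[...,2]<.036);P=Z[m];print('base',m.sum(),P.mean(0),cv2.minAreaRect((P[:,:2]*1000).astype(np.float32)))
m=(Z[...,2]>.06);P=Z[m];print('lid',m.sum(),P.mean(0),P.max(0),P.min(0),cv2.minAreaRect((P[:,:2]*1000).astype(np.float32)))
```

```text
timer [0.369 0.32  0.054] [0.361 0.313 0.05 ]
br1 [0.337 0.206 0.051] [0.329 0.198 0.053]
br2 [0.236 0.289 0.05 ] [0.228 0.282 0.048]
stand [ 0.518 -0.074  0.07 ] [ 0.515 -0.087  0.044]
stand corner [ 0.542 -0.059  0.043] [ 0.533 -0.065  0.049]
lid [0.533 0.089 0.118] [0.523 0.082 0.131]
base [0.499 0.151 0.029] [0.491 0.144 0.031]
screw [0.623 0.015 0.016] [0.614 0.007 0.016]
wax [0.315 0.14  1.177] [0.483 0.312 0.007]
bl [ 0.638 -0.083  0.018] [ 0.63  -0.091  0.017]
button 90 [0.3691 0.322  0.0523] ((368.88372802734375, 322.6082763671875), (25.643096923828125, 25.340301513671875), 87.60118865966797)
boxtop 296 [0.3566 0.3217 0.0302] ((362.43212890625, 323.07763671875), (60.223785400390625, 59.445472717285156), 83.25216674804688)
standtop 329 [ 0.5225 -0.0766  0.0461] ((522.9547119140625, -77.43292236328125), (50.623619079589844, 50.42516326904297), 80.16879272460938)
pin 38 [ 0.5217 -0.076   0.076 ] ((522.270751953125, -77.08930969238281), (12.669482231140137, 13.358705520629883), 43.17438888549805)
base 1604 [0.4971298  0.17450301 0.03063408] ((498.5355529785156, 173.1026153564453), (101.32886505126953, 118.2398452758789), 16.16144561767578)
lid 876 [0.51501584 0.08993581 0.14407862] [0.57638694 0.14001778 1.1765177 ] [0.31514699 0.05460214 0.06013258] ((444.5450134277344, 94.00932312011719), (73.01066589355469, 264.78662109375), 85.84210968017578)
```

View pics/crop1.png

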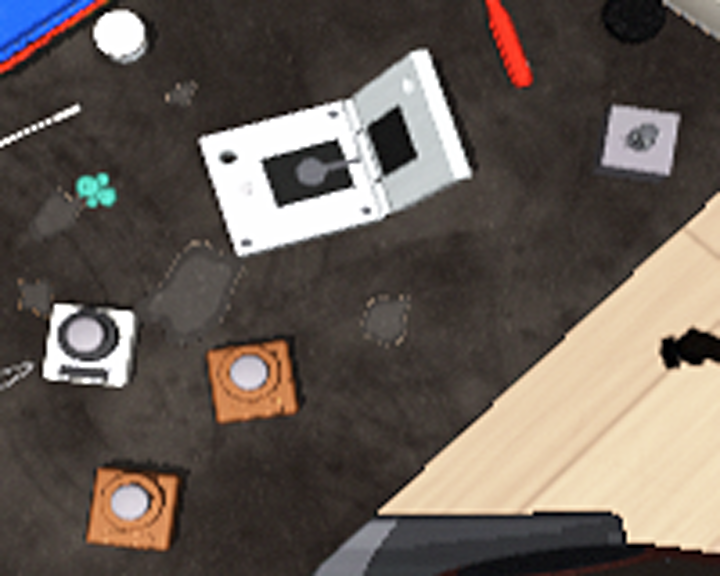

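The white timer box is at (175,232), and the brown look-alikes at (220,243) and (186,284) are left alone. The mould is at (240,175) with its hole at about (213,174), and the pin stand is at (328,169). First I rotate the tool so it lines up with the mould axes, then go across.

>>> jog_arm(
  commands=[0,0,-0.176,0,0,-10,0,0,0,-0.176,0,0,-10,0,0,0,-0.176,0,0,-10,0,0,0,-0.176,0,0,-10,0,0,0,-0.176,0,0,-10,0,0,0,-0.176,0,0,-10,0,0,0,-0.176,0,0,-10,0,0,0,-0.176,0,0,-10,0,0,0,-0.176,0,0,-10,0,0,0,0,35,42,0,0,0,0,0,35,42,0,0,0,0,0,35,42,0,0,0,0,0,35,42,0,0,0,0,0,35,42,0,0,0,0,0,35,42,0,0,0,0,0,35,42,0,0,0,0,0,35,42,0,0,0,0,0,35,42,0,0,0,0,0,35,42,0,0],
)

```text
time: 2.48
eef_pos: [0.4718, -0.1502, 0.2853]
tool_rot: [-180.0, -0.0, 105.9]
force: [0.7, -0.2, 0.7]
width: 0.003
grip_force: 0.0
```

>>> jog_arm(
  commands=[0,0,0,53.7,3.6,0,0,0,0,0,53.7,3.6,0,0,0,0,0,53.7,3.6,0,0,0,0,0,53.7,3.6,0,0,0,0,0,53.7,3.6,0,0,0,0,0,53.7,3.6,0,0,0,0,0,53.7,3.6,0,0,0,0,0,53.7,3.6,0,0,0,0,0,53.7,3.6,0,0,0,0,0,0,0,50,0,0,0,0,0,0,50,0,0,0,0,0,0,50,0,0,0,0,0,0,50,0,0,0,0,0,0,15,0,0,0,0,0,0,0,0],
)

```text
time: 4.35
eef_pos: [0.3698, 0.3216, 0.0703]
tool_rot: [-179.9, 0.0, 105.9]
force: [0.4, 0.1, 1.3]
width: 0.004
grip_force: 0.0
```

>>> jog_arm(
  commands=[0,0,0,0,0,12,0,0,0,0,0,0,6,0,0,0,0,0,0,5,0,0,0,0,0,0,0,0],
)

```text
time: 4.85
eef_pos: [0.3701, 0.3218, 0.0474]
tool_rot: [-180.0, 0.0, 105.9]
force: [0.1, 0.5, 0.5]
width: 0.009
grip_force: 0.0
```

>>> jog_arm(
  commands=[0,0,0,0,0,3,0,0,0,0,0,0,0,0],
)

```text
time: 5.1
eef_pos: [0.3702, 0.3219, 0.0445]
tool_rot: [-180.0, 0.0, 105.9]
force: [-0.0, -0.1, 0.6]
width: 0.008
grip_force: 0.0
```

Run:
```python
from h import *
print(monitor.get_state())
p,d,i=grab('side','s1')
cv2.imwrite('pics/s1c.png',cv2.resize(p[180:300,200:360],None,fx=4,fy=4)[:,:,::-1])
```

```text
{'time': 5.1, 'joints': array([3.17840088e+01, 3.91001354e+00, 1.14617713e+02, 3.86521298e-04,
       6.14778978e+01, 1.59147004e+01]), 'qvel': array([ 0.04476795, -0.14069653, -0.05315738,  0.02954179,  0.09674811,
       -0.05954175]), 'joint_efforts': array([-1.22442571e-02, -3.67149425e+01, -3.34376943e+01,  7.28230365e-02,
       -3.01330292e-02,  3.83242250e-04]), 'eef_pos': array([0.37019377, 0.32185569, 0.04446929]), 'tool_rot': array([-1.79994498e+02,  1.21568302e-03,  1.05869124e+02]), 'force': array([-0.03873135, -0.11438032,  0.63663916]), 'moment': array([ 0.0185225 , -0.05204713, -0.03737789]), 'grip_force': 0.0, 'width': 0.007524580193576441}
```

View pics/s1c.png

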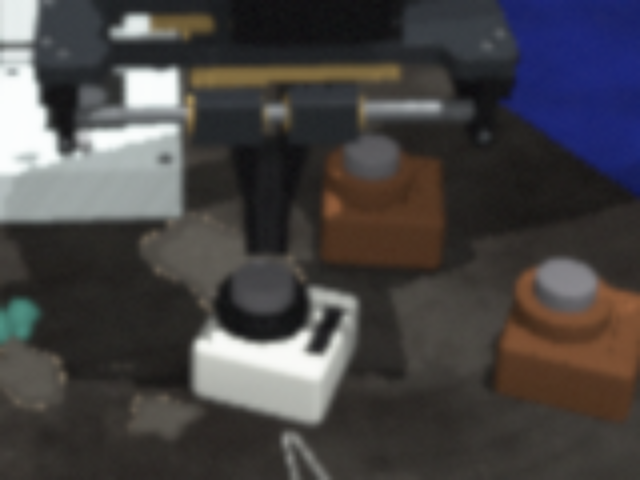

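The fingertip, at crop (265,250), stands behind or above the button top at (263,288), and the button is not pressed. I'll check the projection.

Run:
```python
from h import *
for f in('s1','side0'):
    p,d,i=load(f); C=cloud(i,d)
    if f=='s1':
        q=i['R']@np.array([.3702,.3219,.0445])+i['t'];print('tcp px',q[0]/q[2]*i['fx']+i['cx'],q[1]/q[2]*i['fy']+i['cy'])
    for u,v in[(266,240),(266,235),(266,225),(266,252),(265,250),(260,275)]: print(f,u,v,C[v,u].round(4),p[v,u])
    Z=C[235:290,245:295];m=(Z[...,2]>.049)&(Z[...,2]<.058)&(Z[...,1]>.29);P=Z[m];print(m.sum(),P.mean(0),cv2.minAreaRect((P[:,:2]*1000).astype(np.float32)))
```

```text
tcp px 266.39184011166685 252.58918149854634
s1 266 240 [0.3697 0.331  0.0785] [28 28 30]
s1 266 235 [0.3696 0.3326 0.0901] [28 31 32]
s1 266 225 [0.3702 0.3317 0.1098] [31 30 32]
s1 266 252 [0.3691 0.3315 0.0533] [72 72 75]
s1 265 250 [0.3719 0.3266 0.0534] [70 70 73]
s1 260 275 [0.3751 0.3502 0.0158] [182 184 178]
127 [0.37225206 0.32373879 0.05196139] ((372.00335693359375, 322.8892517089844), (25.614459991455078, 26.7259521484375), 31.63576316833496)
side0 266 240 [0.3897 0.2284 0.0023] [71 68 62]
side0 266 235 [3.939e-01 2.082e-01 1.000e-04] [64 62 56]
side0 266 225 [ 4.016e-01  1.715e-01 -3.000e-04] [63 59 55]
side0 266 252 [0.3693 0.3301 0.0521] [154 153 158]
side0 265 250 [0.3723 0.3245 0.0518] [154 152 157]
side0 260 275 [0.3751 0.3505 0.0161] [176 179 173]
128 [0.37238122 0.32366618 0.05191112] ((372.968505859375, 322.2890930175781), (26.343212127685547, 25.438554763793945), 45.405845642089844)
```

Run:
```python
from h import *
p,d,i=load('s1'); C=cloud(i,d); p0,d0,_=load('side0')
for v in range(236,262): print(v,C[v,266].round(4),p[v,266],p0[v,266],round(float(d[v,266]-d0[v,266]),3))
```

```text
236 [0.3697 0.3315 0.0872] [31 31 32] [62 59 55] -0.147
237 [0.3698 0.3312 0.0849] [26 25 28] [61 58 53] -0.145
238 [0.3698 0.3306 0.0824] [29 28 29] [60 57 52] -0.14
239 [0.3696 0.3315 0.0809] [29 28 30] [63 59 55] -0.136
240 [0.3697 0.331  0.0785] [28 28 30] [71 68 62] -0.128
241 [0.3694 0.3321 0.0772] [29 29 31] [77 73 68] -0.126
242 [0.3697 0.3306 0.074 ] [37 37 37] [79 76 70] -0.123
243 [0.3696 0.3308 0.072 ] [55 53 51] [87 84 77] -0.113
244 [0.3872 0.2403 0.0014] [78 76 72] [104 101  99] -0.0
245 [0.3735 0.3101 0.052 ] [78 77 76] [138 136 140] 0.002
246 [0.3728 0.3136 0.0525] [71 71 73] [150 149 154] -0.001
247 [0.3723 0.3158 0.052 ] [68 69 71] [152 150 156] -0.002
248 [0.3717 0.319  0.0522] [69 69 71] [153 151 157] 0.002
249 [0.3712 0.3213 0.0518] [70 70 72] [154 152 157] 0.002
250 [0.3705 0.3245 0.0521] [70 70 73] [153 152 158] 0.001
251 [0.3696 0.329  0.0534] [69 69 72] [155 154 159] -0.001
252 [0.3691 0.3315 0.0533] [72 72 75] [154 153 158] -0.002
253 [0.369  0.3318 0.0513] [78 78 80] [148 148 152] -0.001
254 [0.3688 0.3327 0.0498] [83 82 85] [122 122 125] -0.001
255 [0.3683 0.3349 0.0494] [82 81 85] [101 100 103] -0.003
256 [0.3687 0.3327 0.0454] [83 83 85] [94 93 96] 0.002
257 [0.3683 0.3341 0.0444] [76 75 78] [85 84 88] -0.001
258 [0.3683 0.3341 0.0422] [52 52 54] [61 60 63] 0.002
259 [0.2586 0.9011 0.5013] [28 30 30] [42 41 43] -0.723
260 [0.3672 0.3396 0.0422] [24 23 24] [40 39 41] 0.001
261 [0.367  0.3403 0.0406] [27 27 29] [33 33 35] 0.003
```

The fingertips really end near z = 0.071, about 26 mm above the reported TCP. I'll go down by feel.

>>> jog_arm(
  commands=[0,0,0,0,0,8,0,0,0,0,0,0,6,0,0,0,0,0,0,3,0,0,0,0,0,0,0,0],
)

```text
time: 5.65
eef_pos: [0.3699, 0.3217, 0.0271]
tool_rot: [-180.0, 0.0, 105.9]
force: [-0.3, -0.0, -0.3]
width: 0.002
grip_force: 0.0
```

>>> jog_arm(
  commands=[0,0,0,0,0,3,0,0,0,0,0,0,0,0],
)

```text
time: 5.9
eef_pos: [0.3705, 0.3221, 0.0248]
tool_rot: [180.0, -0.0, 105.9]
force: [-0.6, -0.1, 1.2]
width: 0.004
grip_force: 0.8
```

Run:
```python
from h import *
p,d,i=grab('side','s2'); C=cloud(i,d)
for v in range(240,258,1): print(v,C[v,266].round(4),p[v,266])
```

```text
240 [0.3705 0.3267 0.0753] [26 26 27]
241 [0.3702 0.3281 0.0742] [28 27 30]
242 [0.3697 0.3306 0.074 ] [28 27 29]
243 [0.3701 0.3281 0.07  ] [28 29 30]
244 [0.3695 0.3309 0.07  ] [29 29 31]
245 [0.3697 0.3296 0.0669] [28 27 29]
246 [0.3692 0.3321 0.0666] [29 28 30]
247 [0.3691 0.3323 0.0646] [29 28 30]
248 [0.3692 0.3319 0.0622] [28 30 30]
249 [0.3694 0.3306 0.059 ] [29 29 31]
250 [0.3696 0.3292 0.0558] [30 31 32]
251 [0.3692 0.3309 0.055 ] [33 32 35]
252 [0.3691 0.3315 0.0532] [46 46 49]
253 [0.3687 0.333  0.0523] [68 68 71]
254 [0.3685 0.3338 0.0507] [81 81 84]
255 [0.3682 0.3352 0.0497] [83 83 86]
256 [0.368  0.3361 0.0482] [82 82 85]
257 [0.3686 0.3326 0.0432] [76 76 79]
```

>>> jog_arm(
  commands=[0,0,0,0,0,3,0,0,0,0,0,0,3,0,0,0,0,0,0,0,0],
)

```text
time: 6.32
eef_pos: [0.3706, 0.3221, 0.0193]
tool_rot: [180.0, -0.0, 105.9]
force: [-1.4, -1.8, 9.5]
width: 0.006
grip_force: 4.6
```

>>> jog_arm(
  commands=[0,0,0,0,0,2,0,0,0,0,0,0,0,0],
)

```text
time: 6.58
eef_pos: [0.3707, 0.3222, 0.019]
tool_rot: [180.0, 0.0, 105.9]
force: [-8.4, -5.0, 24.8]
width: 0.008
grip_force: 12.4
```

>>> jog_arm(
  commands=[0,0,0,0,0,-10,0,0,0,0,0,0,-25,0,0,0,0,0,0,-50,0,0,0,0,0,0,-50,0,0,0,0,0,0,-50,0,0,0,0,-46,12,0,0,0,0,0,-46,12,0,0,0,0,0,-46,12,0,0,0,0,0,-46,12,0,0,0,0,0,-46,12,0,0,0,0,0,-46,12,0,0,0,0,0,-46,12,0,0,0,0,0,0,0,0,0],
)

```text
time: 8.2
eef_pos: [0.5398, 0.0324, 0.2007]
tool_rot: [-179.9, 0.0, 105.6]
force: [-0.1, 0.2, -1.3]
width: 0.005
grip_force: 0.0
```

Run:
```python
from h import *
s=monitor.get_state();print(s['eef_pos'],s['force'])
p,d,i=grab('side','s3'); C=cloud(i,d); q=i['R']@s['eef_pos']+i['t'];u=q[0]/q[2]*i['fx']+i['cx'];v=q[1]/q[2]*i['fy']+i['cy'];print(u,v)
u=int(round(u))
for k in range(int(v)-26,int(v)+5,2): print(k,C[k,u].round(3),p[k,u])
a=p.copy()
w,dw,iw=grab('wrist','w3')
cv2.imwrite('pics/v3.png',cv2.resize(np.hstack([p[60:280,130:330],cv2.resize(w,(293,220))]),None,fx=1.6,fy=1.6)[:,:,::-1])
```

```text
[0.53980318 0.03239892 0.20070713] [-0.08429558  0.15273012 -1.25039966]
220.78526958707013 109.90919035153749
83 [0.535 0.038 0.264] [29 30 30]
85 [0.535 0.041 0.26 ] [40 39 40]
87 [0.535 0.042 0.256] [30 30 32]
89 [0.535 0.04  0.251] [27 27 30]
91 [0.535 0.041 0.247] [28 28 30]
93 [0.536 0.039 0.242] [28 28 30]
95 [0.537 0.035 0.236] [28 28 30]
97 [0.536 0.039 0.233] [28 29 31]
99 [0.536 0.04  0.229] [88 86 85]
101 [ 1.374 -2.56  -0.613] [181 178 175]
103 [ 1.369 -2.543 -0.626] [184 182 178]
105 [ 1.368 -2.536 -0.642] [184 182 178]
107 [ 1.364 -2.522 -0.656] [184 181 178]
109 [0.259 0.901 0.501] [169 163 158]
111 [ 1.366 -2.525 -0.694] [113 100  90]
113 [ 1.37  -2.537 -0.717] [104  91  81]
```

View pics/v3.png

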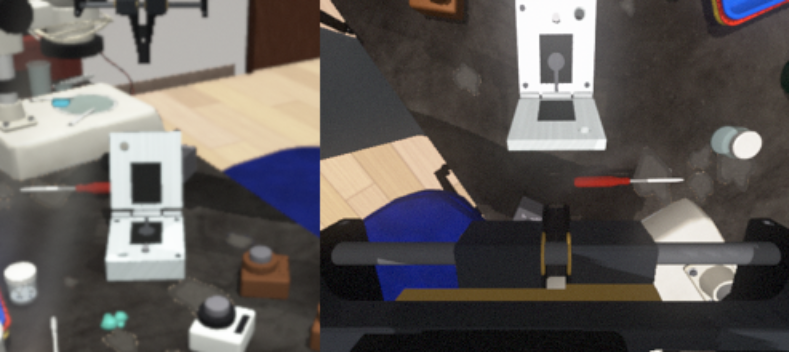

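The offset is a constant 28 mm along the tool. The mould axes line up with the tool in the wrist view, so I'll swing the lid from behind.

>>> jog_arm(
  commands=[0,0,0,0,0,54,0,0,0,0,0,0,54,0,0,0,0,15,0,0,0,0,0,0,9,0,0,0,0,0,0,9,0,0,0,0,0,0,9,0,0,0,0,0,0,9,0,0,0,0,0,0,9,0,0,0,0,0,0,9,0,0,0,0,0,0,9,0,0,0,0,0,0,9,0,0,0,0,0,0,9,0,0,0],
)

```text
time: 9.8
eef_pos: [0.5124, 0.1281, 0.0933]
tool_rot: [-180.0, -0.0, 105.9]
force: [0.6, 0.3, 0.1]
width: 0.007
grip_force: 0.0
```

>>> jog_arm(
  commands=[0,0,0,0,0,-50,0,0,0,0,-40,-9.5,0,0.5,0,0,0,-40,-9.5,0,0.5,0,0,0,-40,-9.5,0,0.5,0,0,0,-40,-9.5,0,0.5,0,0,0,-40,-9.5,0,0.5,0,0,0,0,0,0,0.5],
)

```text
time: 10.68
eef_pos: [0.5219, -0.08, 0.1435]
tool_rot: [-180.0, 0.0, 105.7]
force: [0.9, 0.5, 0.8]
width: 0.489
grip_force: 0.0
```

Run:
```python
from h import *
s=monitor.get_state();print(s['eef_pos'],s['tool_rot'],s['width'])
p,d,i=grab('side','s4'); C=cloud(i,d)
# pin and finger points in side view
q=i['R']@np.array([.522,-.077,.07])+i['t'];u=q[0]/q[2]*i['fx']+i['cx'];v=q[1]/q[2]*i['fy']+i['cy'];print('pin px',u,v)
t=grab('top','t4'); Ct=cloud(t[2],t[1])
w,dw,iw=grab('wrist','w4');print(iw['t'],np.array(iw['R']).round(3).tolist(), -np.array(iw['R']).T@iw['t'])
cv2.imwrite('pics/v4.png',cv2.resize(np.hstack([p[60:280,130:330],cv2.resize(w,(293,220))]),None,fx=1.6,fy=1.6)[:,:,::-1])
Z=C;m=(Z[...,2]>.062)&(Z[...,2]<.09)&(abs(Z[...,0]-.522)<.03)&(abs(Z[...,1]+.077)<.03);print('pin side',m.sum(),Z[m].mean(0) if m.any() else 0,Z[m].max(0) if m.any() else 0)
```

```text
[ 0.52185243 -0.07997432  0.14350373] [-1.79992865e+02  1.97887758e-02  1.05667495e+02] 0.4891345848611278
pin px 241.21127282163874 145.42276411796854
[-0.47965564 -0.22767178  0.27729973] [[0.962, 0.272, -0.001], [0.26, -0.918, 0.299], [0.08, -0.288, -0.954]] [0.49848858 0.00133111 0.3321242 ]
pin side 44 [ 0.52525449 -0.07483971  0.07356426] [ 0.53490543 -0.07044798  0.08270213]
```

View pics/v4.png

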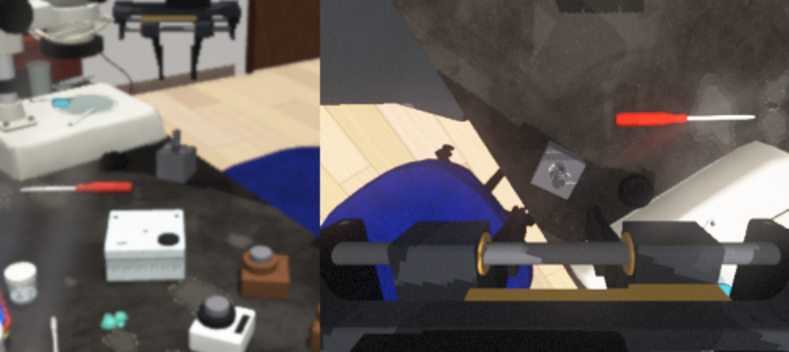

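Run:
```python
from h import *
for f in('w4','t4'):
    p,d,i=load(f);Z=cloud(i,d);
    near=(abs(Z[...,0]-.522)<.04)&(abs(Z[...,1]+.077)<.04)
    for lo,hi in((.04,.049),(.06,.095)):
        m=near&(Z[...,2]>lo)&(Z[...,2]<hi)
        if m.sum()>5: print(f,lo,m.sum(),Z[m].mean(0).round(4),cv2.minAreaRect((Z[m][:,:2]*1000).astype(np.float32)),Z[m][:,2].max())
p,d,i=load('t4');Z=cloud(i,d)
m=(abs(Z[...,0]-.5)<.1)&(abs(Z[...,1]-.17)<.1)&(Z[...,2]>.036)&(Z[...,2]<.056);P=Z[m];print('lid',P.mean(0),cv2.minAreaRect((P[:,:2]*1000).astype(np.float32)))
h=m&(p.max(-1)<90);n,l,st,ce=cv2.connectedComponentsWithStats(h.astype(np.uint8));print([(s.tolist(),c.round(1),onplane(i,*c,.043).round(4)) for s,c in zip(st[1:],ce[1:])if s[4]>2])
p3,d3,i3=load('w3')
g=cv2.cvtColor(p3,cv2.COLOR_RGB2GRAY)
Z=cloud(i3,d3);b=(Z[...,2]>.02)&(Z[...,2]<.04)&(abs(Z[...,0]-.5)<.1)&(abs(Z[...,1]-.17)<.1);P=Z[b];print('base w3',b.sum(),cv2.minAreaRect((P[:,:2]*1000).astype(np.float32)))
hh=(g<130)&(abs(Z[...,0]-.515)<.025)&(abs(Z[...,1]-.222)<.025);n,l,st,ce=cv2.connectedComponentsWithStats(hh.astype(np.uint8));print([(s.tolist(),c.round(1),onplane(i3,*c,.03).round(4)) for s,c in zip(st[1:],ce[1:])if s[4]>5])
```

```text
w4 0.04 1695 [ 0.5232 -0.0774  0.0455] ((523.8107299804688, -79.5572509765625), (50.51364517211914, 50.19255447387695), 79.84467315673828) 0.04899699508727525
w4 0.06 223 [ 0.5231 -0.0776  0.0772] ((523.4401245117188, -78.96546936035156), (14.418971061706543, 13.229162216186523), 44.390838623046875) 0.08274879654245099
t4 0.04 162 [ 0.525  -0.0637  0.0457] ((525.0846557617188, -65.70581817626953), (26.50080108642578, 49.91328048706055), 79.43489074707031) 0.04894860772732621
t4 0.06 10 [ 0.5221 -0.0715  0.0723] ((521.416259765625, -71.43716430664062), (8.873085975646973, 2.0849928855895996), 7.908463954925537) 0.08470451492030659
lid [0.49655495 0.17744814 0.04598542] ((498.12591552734375, 174.95513916015625), (100.51375579833984, 121.56182098388672), 15.95981502532959)
[([214, 189, 11, 11, 71], array([219.6, 194. ]), array([0.4605, 0.2044, 0.043 ]))]
base w3 8858 ((499.1561279296875, 171.34713745117188), (100.09821319580078, 117.19463348388672), 16.064668655395508)
[([302, 5, 4, 14, 33], array([302.9,  10.2]), array([0.5364, 0.2313, 0.03  ])), ([279, 10, 9, 11, 62], array([282.8,  15.9]), array([0.5158, 0.2197, 0.03  ]))]
```

>>> jog_arm(
  commands=[0,0,0,1.5,1.4,50,0.5,0,0,0,0,0,50,0.5,0,0,0,0,0,18,0.5,0,0,0,0,0,0,0,0,0,0,0,0,0,0,0,0,0,0,0,0,0,0,0,0,0,0,0,0],
  newtons=25,
)

```text
time: 11.7
eef_pos: [0.524, -0.0764, 0.0271]
tool_rot: [179.9, 0.1, 105.9]
force: [0.7, 0.0, 4.9]
width: 0.15
grip_force: 25.0
```

>>> jog_arm(
  commands=[0,0,0,0,0,-30,0,0,0,0,0,0,-50,0,0,0,0,48.4,12.5,0,0,0,0,0,48.4,12.5,0,0,0,0,0,48.4,12.5,0,0,0,0,0,48.4,12.5,0,0,0,0,0,48.4,12.5,0,0,0,0,0,48.4,12.5,0,0,0,0,0,0,0,0,0,0,0,0,0,0,0,0],
)

```text
time: 12.95
eef_pos: [0.5154, 0.2235, 0.1056]
tool_rot: [-180.0, 0.0, 105.9]
force: [-0.3, -0.0, -0.9]
width: 0.152
grip_force: 25.0
```

Run:
```python
from h import *
s=monitor.get_state();print(s['eef_pos'],s['tool_rot'],s['width'],s['force'])
p,d,i=grab('side','s5'); w,dw,iw=grab('wrist','w5')
q=i['R']@np.array([.515,.222,.08])+i['t'];u=int(q[0]/q[2]*i['fx']+i['cx']);v=int(q[1]/q[2]*i['fy']+i['cy']);print(u,v)
a=cv2.resize(p[v-40:v+60,u-50:u+50],(500,500),interpolation=cv2.INTER_CUBIC)
b=cv2.resize(w[180:384,150:362],(290,280))
cv2.imwrite('pics/v5.png',np.hstack([a,np.vstack([b,np.zeros((220,290,3),np.uint8)])])[:,:,::-1])
```

```text
[0.51542318 0.22350149 0.10564753] [-1.79995681e+02  2.69223637e-02  1.05913796e+02] 0.15228159962892332 [-0.28732608 -0.04784123 -0.91835905]
206 197
```

View pics/v5.png

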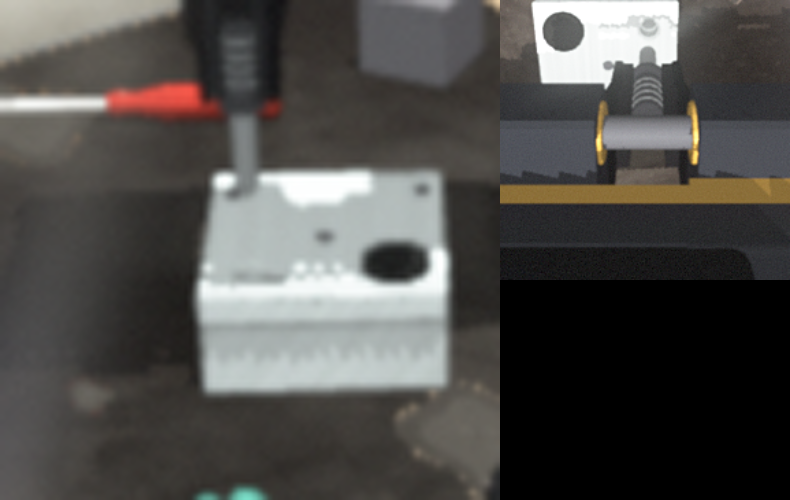

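Side view: the pin hangs upright with its tip at crop (243,190), and the lid hole shows as a faint patch near (255,275). In the wrist view the hole is at (648,25), just ahead of the pin at (648,50). Now the numbers.

Run:
```python
from h import *
def pr(i,X):
    q=np.array(i['R'])@np.array(X)+i['t'];return (q[0]/q[2]*i['fx']+i['cx'],q[1]/q[2]*i['fy']+i['cy'])
p,d,i=load('s5');C=cloud(i,d)
crop=lambda x:((x[0]-156)*5,(x[1]-157)*5)
print('hole crop',crop(pr(i,[.5154,.2225,.045])),'tip crop',crop(pr(i,[.5154,.2225,.084])))
Z=C;m=(abs(Z[...,0]-.515)<.02)&(abs(Z[...,1]-.222)<.02)&(Z[...,2]>.088)&(Z[...,2]<.105);print('shank side',m.sum(),Z[m].mean(0))
# lid hole in w4? and w5, s4
for f in('w5',):
    p,d,i=load(f);Z=cloud(i,d)
    m=(abs(Z[...,0]-.515)<.025)&(abs(Z[...,1]-.222)<.025)&(Z[...,2]>.06)&(Z[...,2]<.105);print(f,'shank',m.sum(),Z[m].mean(0).round(4),Z[m].min(0),Z[m].max(0))
    for z in(.045,):print('hole px',pr(i,[.5154,.2225,z]),'pad px',pr(i,[.4605,.2044,.05]),'tip px',pr(i,[.5154,.2225,.084]))
    L=(Z[...,2]>.036)&(Z[...,2]<.056)&(abs(Z[...,0]-.5)<.09)&(abs(Z[...,1]-.17)<.1);print('lid w5',cv2.minAreaRect((Z[L][:,:2]*1000).astype(np.float32)))
a=p[170:270,160:300];cv2.imwrite('pics/w5c.png',cv2.resize(a,None,fx=5,fy=5)[:,:,::-1])
```

```text
hole crop (np.float64(254.85339927626669), np.float64(278.843522332691)) tip crop (np.float64(250.12466952243983), np.float64(196.51313201239645))
shank side 34 [0.51627595 0.2241515  0.09723851]
w5 shank 88 [0.5145 0.2237 0.0975] [0.51059608 0.22064562 0.08885859] [0.52005551 0.22514623 0.10489895]
hole px (np.float64(258.19948360351646), np.float64(198.05026382007142)) pad px (np.float64(197.86319465336746), np.float64(202.07865161285997)) tip px (np.float64(258.28990436234653), np.float64(212.80742913571265))
lid w5 ((491.13909912109375, 199.24688720703125), (100.0823745727539, 67.91527557373047), 16.123428344726562)
```

View pics/w5c.png

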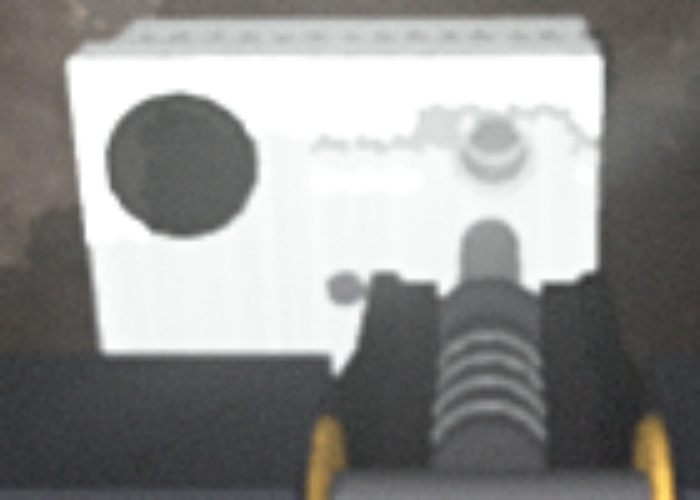

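Pin and hole line up to about 0.4 mm, so I insert.

>>> jog_arm(
  commands=[0,0,0,0,0.4,15,0,0,0,0,0,0,15,0,0,0,0,0,0,10,0,0,0,0,0,0,10,0,0,0,0,0,0,10,0,0,0,0,0,0,10,0,0,0,0,0,0,0,0],
)

```text
time: 13.92
eef_pos: [0.5151, 0.2237, 0.0344]
tool_rot: [-179.9, -0.0, 105.9]
force: [0.3, -0.6, 0.7]
width: 0.15
grip_force: 25.0
```

>>> jog_arm(
  commands=[0,0,0,0,0,4,0,0,0,0,0,0,3,0,0,0,0,0,0,3,0,0,0,0,0,0,0,0,0,0,0,0,0,0,0],
)

```text
time: 14.55
eef_pos: [0.5161, 0.2242, 0.0259]
tool_rot: [180.0, -0.0, 105.9]
force: [-0.6, 1.9, 2.1]
width: 0.152
grip_force: 25.0
```

>>> jog_arm(
  commands=[0,0,0,0,0,2,0,0,0,0,0,0,2,0,0,0,0,0,0,0,0,0,0,0,0,0,0,0],
)

```text
time: 15.05
eef_pos: [0.5163, 0.2245, 0.0238]
tool_rot: [180.0, -0.0, 105.9]
force: [-7.6, 0.3, 17.6]
width: 0.155
grip_force: 25.0
```

>>> jog_arm(
  commands=[0,0,0,0,0,-3,0,0,0,0,0,0,0,0.4,0,0,0,0,0,0,0.4,0,0,0,0,0,0,0.4,0,0,0,0,0,-15,0.4,0,0,0,0,0,-45,0.4,0,0,0,0,-30,0,0,0,0,0,0,-30,0,0,0,0,0,0,0,0,0,0,0,0,0,0,0,0,0,0,0,0,0,0],
)

```text
$.commands: bad value
```

Run:
```python
from h import *
s=monitor.get_state();print(s['eef_pos'],s['tool_rot'],s['width'],s['force'])
p,d,i=grab('side','s6'); w,dw,iw=grab('wrist','w6')
a=cv2.resize(p[157:257,156:256],(400,400),interpolation=cv2.INTER_CUBIC)
b=cv2.resize(w[150:290,150:340],(390,287)); b=np.vstack([b,np.zeros((113,390,3),np.uint8)])
cv2.imwrite('pics/v6.png',np.hstack([a,b])[:,:,::-1])
C=cloud(i,d)
m=(abs(C[...,0]-.515)<.02)&(abs(C[...,1]-.222)<.02)&(C[...,2]>.055)&(C[...,2]<.1);print('pin',m.sum(),C[m].mean(0),C[m].max(0))
```

```text
[0.51634784 0.22447162 0.02381487] [ 1.79950328e+02 -2.50725242e-02  1.05885718e+02] 0.1553051451788944 [-7.56246232  0.27631784 17.63065487]
pin 305 [0.51653629 0.23175317 0.07740087] [0.53401299 0.24154362 0.1       ]
```

View pics/v6.png

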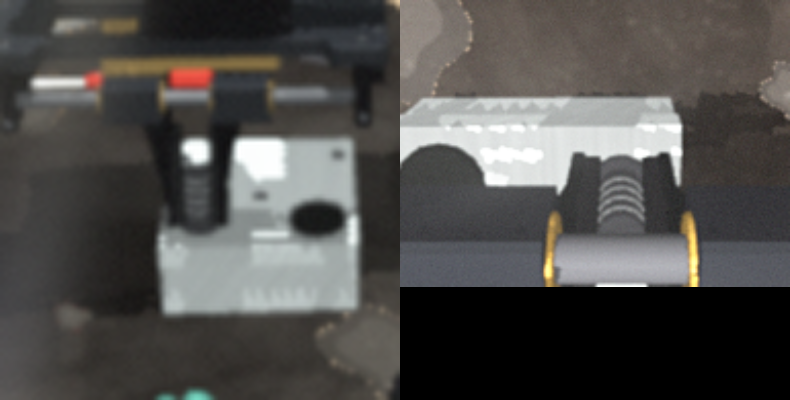

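The pin is seated with its collar on the lid and the lid looks shut. That call was refused because of a miscounted row, so I'll send it again.

>>> jog_arm(
  commands=[0,0,0,0,0,-3,0,0,0,0,0,0,0,0.4,0,0,0,0,0,0,0.4,0,0,0,0,0,0,0.4,0,0,0,0,0,-15,0.4,0,0,0,0,0,-45,0.4,0,0,0,0,-30,0,0,0,0,0,0,-30,0,0,0,0,0,0,0,0,0,0,0,0,0,0,0,0,0,0,0,0,0,0,0],
)

```text
time: 16.52
eef_pos: [0.4593, 0.2077, 0.0851]
tool_rot: [179.9, 0.0, 105.9]
force: [0.7, 0.3, 0.6]
width: 0.014
grip_force: 0.0
```

Run:
```python
from h import *
s=monitor.get_state();print(s['eef_pos'],s['width'],s['force'])
p,d,i=grab('side','s7'); C=cloud(i,d)
m=(abs(C[...,0]-.515)<.02)&(abs(C[...,1]-.222)<.02)&(C[...,2]>.055)&(C[...,2]<.1);print('pin',m.sum(),C[m].mean(0),C[m].max(0))
m=(p.max(-1)<70)&(abs(C[...,0]-.46)<.03)&(abs(C[...,1]-.205)<.03)&(C[...,2]>.044)&(C[...,2]<.06);print('pad',m.sum(),C[m].mean(0),C[m].max(0),cv2.minAreaRect((C[m][:,:2]*1000).astype(np.float32)))
a=cv2.resize(p[140:260,140:280],None,fx=4,fy=4);cv2.imwrite('pics/v7.png',a[:,:,::-1])
```

```text
[0.45925561 0.20767156 0.08506249] 0.013611872125941622 [0.66748895 0.28207413 0.58420556]
pin 100 [0.51747245 0.22470926 0.07083134] [0.52491543 0.22948476 0.08383079]
pad 80 [0.45965816 0.20934221 0.05290406] [0.47273207 0.21976954 0.05508463] ((459.69000244140625, 208.8800811767578), (24.24810791015625, 23.504806518554688), 55.391075134277344)
```

View pics/v7.png

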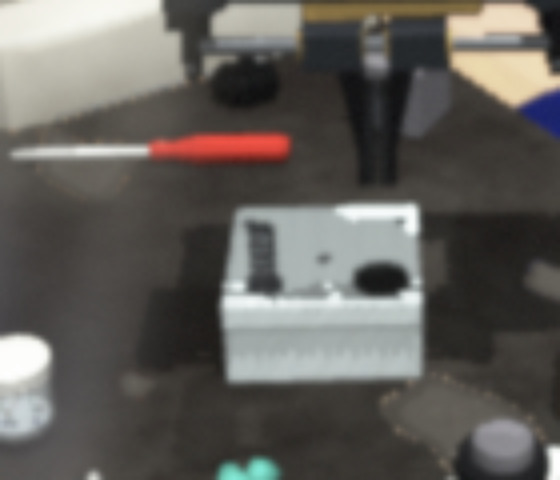

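The pin stands home at crop (262,255) and the pad is at (382,278), directly below the shut fingers. I press now.

>>> jog_arm(
  commands=[0,0,0,1,0.5,50,0,0,0,0,0,0,8,0,0,0,0,0,0,4,0,0,0,0,0,0,3,0,0,0,0,0,0,0,0],
)

```text
time: 17.2
eef_pos: [0.4584, 0.2087, 0.0222]
tool_rot: [-179.9, 0.0, 105.9]
force: [-9.8, -2.5, 15.9]
width: 0.008
grip_force: 7.9
```

>>> jog_arm(
  commands=[0,0,0,0,0,1,0,0,0,0,0,0,0,0,0,0,0,0,0,0,0],
)

```text
time: 17.58
eef_pos: [0.4585, 0.2087, 0.0221]
tool_rot: [-179.9, 0.0, 105.9]
force: [-12.3, -3.1, 21.8]
width: 0.009
grip_force: 11.4
```

Run:
```python
from h import *
p,d,i=grab('side','s8'); C=cloud(i,d)
s=monitor.get_state();print(s['eef_pos'],s['force'])
m=(abs(C[...,0]-.515)<.02)&(abs(C[...,1]-.222)<.02)&(C[...,2]>.055)&(C[...,2]<.1);print('pin',m.sum(),C[m].mean(0),C[m].max(0))
m=(abs(C[...,0]-.485)<.02)&(abs(C[...,1]-.205)<.02)&(C[...,2]>.03)&(C[...,2]<.06);print('lid',m.sum(),np.median(C[m],0))
p,d,i=load('s7');C=cloud(i,d);m=(abs(C[...,0]-.485)<.02)&(abs(C[...,1]-.205)<.02)&(C[...,2]>.03)&(C[...,2]<.06);print('lid before',m.sum(),np.median(C[m],0))
```

```text
[0.45845296 0.20871781 0.02207103] [-13.85614392  -4.70144859  22.36208608]
pin 87 [0.51722988 0.22594791 0.0691049 ] [0.52452129 0.2313683  0.07892411]
lid 172 [0.48804065 0.20903331 0.04349058]
lid before 192 [0.48465212 0.20920992 0.04756778]
```

The lid dropped about 4 mm to z = 0.0435, and pressing harder no longer moves it. The pin top is at 0.079, so the pin is home. I hand in.

```bash
python3 -c "
from cell import close_job
print(close_job())"
```

```text
the job is handed in; nothing more can be done
None
```

The job is handed in: I pressed the timer button to its stop and let go, swung the lid shut, pushed the pin home through lid and base, and left the gripper pressing the pad with about 22 N; the hand-in gave back no verdict.

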